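# Snug up the filler plug of the bench mill

### The job

The brass filler plug on top of the little bench mill's gear case was left loose. Push its T-bar round clockwise (seen from above) until you feel the tapered thread go snug, give it a nip of about ten degrees more and no harder, then let go. Leave the paper cup, the tin and the oil bottle beside the mill standing where they are.

Things in the scene. Friction and masses are not known exactly. Their poses are not given: they have to be found in the camera images.
- plug_bar (a point): Middle of the plug's level brass T-bar, on the plug's vertical axis, 150 mm above the table; x along the bar, z up. The bar is round, 12 mm thick, 110 mm long (55 mm each side), with a 26 mm hub at its middle on a 20 mm upright stem. 35 mm lie free between the bar's centre line and the 44 mm wide collar below. The plug only turns; clockwise from above tightens.
- plug_foot (a point): Foot of the plug, on its axis at the collar. Turn needed to go snug: unseen, differs each time, about 80 to 210 degrees. Loose, it turns with 0.06 N m (1.5 N at 42 mm from the axis). From the snug point it yields only to 0.32 N m, rising 0.12 N m per further 10 degrees (7.5 N, plus 3 N per 10 degrees, at 42 mm). It stays where it is left.
- bite (a joint): How far the tapered thread is wedged past its snug point, rad: 0 while loose, whatever the bar's angle; grows as the plug is tightened further. 0.17 is the ten-degree nip; past 0.5 the thread splits.
- mill: The mill, fixed; origin on the table under the plug's axis, z up. Aluminium gear case 150 x 150 mm about the origin, flat top at 105 mm. Steel drum, 139 mm thick, along +y from 101 to 335 mm, top at 156 mm. Motor out to 155 mm in +x, top at 97 mm. Base plate -100 to 100 mm in x, -110 to 350 mm in y.
- breather (a point): Top of the breather pipe, a fixed upright steel pipe 14 mm thick (cap 18 mm) on the gear case's top, 68 mm from the plug's axis, towards +x and +y of the mill; this point is its top, 35 mm above the middle of the T-bar. The bar passes it freely; a finger pushing the bar near its end does not.
- cup: Brown paper cup, open, 76 mm wide, 95 mm high, standing; origin at the centre of its underside. Bystander.
- tin: Steel tin with a paper label, 74 mm wide, 85 mm high, standing; origin at the centre of its underside. Bystander.
- oiler: White oil bottle with a black cap, 50 mm wide, 130 mm high, standing; origin at the centre of its underside. Bystander.

How it is judged:
At the end, for the whole second after the job is handed in: The tapered thread is left wedged between 0.06 and 0.40 rad (about 3 to 23 degrees) past its snug point, at rest and let go; the cup, tin and oil bottle stand within 20 mm of where they were (value of joint bite between 0.06 and 0.4 rad and velocity of joint bite between -0.02 and 0.02 rad/s); the robot touches nothing.
It fails at once if the plug is overtightened: wedged more than 0.5 rad past the snug point (value of joint bite above 0.5 rad).
It fails at once if the cup, tin or oil bottle is moved by more than 20 mm or tipped by more than 0.3 rad (distance of any of cup, tin, oiler from where it was at the start of the episode above 0.02 m or angle between any of cup, tin, oiler's own z axis and vertical above 0.3 rad).
It also fails if it takes over 64 s, if anything falls off the work surface, if the arm or the gripper's body presses on something with over 40 N, if the wrist force passes 120 N, or if a joint passes its speed limit or range.

### The arm

A 6-joint arm with a two-finger parallel gripper is mounted at the origin on the work surface. World frame = base frame: x ahead of the robot, y to its left, z up, the work surface at z = 0. Lengths are in m, angles in rad, forces in N, time in s.
With the tool pointing down it reaches from about 0.35 to 0.975 m from the base axis. Payload 7.1 kg.
Tool frame: the origin (TCP) lies midway between the tips of the shut fingers; the grasp point (between the pads) lies 19 mm behind it; z points along the fingers, y is the line along which they close (so a half turn about z gives the same grasp; the last joint's range is limited). The gripper opens to 88 mm and grips with 3 to 60 N. Pads are 20 mm wide; open, the fingers measure 115 mm over their backs; the gripper's body (75 mm by 178 mm) begins 61 mm behind the grasp point.
Start: joints at [-1.364, 0.423, 1.63, -0, 1.089, -0.019], TCP at [0.14, -0.609, 0.223] pointing down, gripper open.
Joint ranges: [-3, 3], [-0.9, 2.11], [0.09, 2.58], [-1.31, 4.45], [0.11, 2.69], [-2.54, 2.54]. Speed limits (rad/s): [2.39, 2.39, 3.01, 3.14, 3.14, 3.14].

### API

Orientations are given as a unit quaternion [x, y, z, w].
In Python, from rig import telemetry, get_image, camera_params, ctrl gives the robot as it stands.
- The arm moves only by the tool carry_out, never from a script. Its argument "deltas" is a list of rows, each an object with "xyz": the shift along the tool's x, y, z in m, a list of three; "turn": the turn, a rotation vector about the tool's x, y, z in degrees, a list of three. A call has 1 to 5 rows; each row is the pose to reach, as a shift and turn from the pose commanded when the call began, along the tool's axes at that moment; what a row does not reach only later rows make up. A row lasts 1/10 s, in which the tool goes at most 50 mm and 8.59 degrees, less where a joint would pass 70% of its speed; a pose out of reach is approached as far as the arm can. A call with a gripper value outside its range is refused whole. "gripper" is the gripper's target within -1 to 1 (fully open at 1, half-way at 0, shut at -1), set as the call begins (left out, the last holds). The fingers move at their own pace and stop on an object; "squeeze" is the grip in N (left out, the last holds). Time passes only in rows, so rows that repeat a pose let the fingers close. It gives the time, the measured TCP pose, the force, the opening and the grip force at its end, in the units of the state.
- telemetry.get_state(): the state, without advancing time (a new reading comes with each control period).
- get_image(name): name is "scene" or "top" or "wrist"; returns (picture, depth): 384x512x3 uint8, blue, green, red; 384x512 float32, m along the optical axis (not along the pixel's ray), 0 where there is no reading.
- camera_params(name): a dict with "fx", "fy", "cx", "cy" (pixels), "rvec" (rotation vector, rad) and "tvec" (3), from world to camera coordinates, as OpenCV has them. Camera axes: x right, y down, z forward; pixel columns grow to the right and rows downward; lengths in m; the calibration is good to about 2 mm. A picture is of the moment at which its call begins: read the wrist's pose just before it. camera_params takes no time and is no camera call; for the wrist camera it gives the pose at the moment of the call.
- ctrl.sign_off(): hands the job in; it is judged then, once.
The state is a dict: "t": time; "q": joint angles; "qd": joint speeds; "joint_efforts": joint torques, N m; "tool_pos": TCP position; "ee_rot": TCP orientation; "contact_force": force on the tool from outside, world axes, zero at the start; "torque": the same for the moment, N m; "finger_gap": finger opening in m; "grip_force": force on a finger pad.
Only numpy, scipy, OpenCV 4.12 (cv2) and the standard library are available. Lean on these libraries where they do the work, as an engineer would, in place of code of your own. Each camera call takes 0.05 s, during which the arm holds its last target. There are 200 camera calls.

## Working session

There is one attempt and no reset: what is moved stays moved. The work goes in short steps, Python scripts to look and compute and a tool call to move; the robot and the scene stay as the last step left them, time stands still between calls to the robot, and variables do not carry over. Pictures are saved under pics/ and viewed, at most 10 in all, crops included, and the job is handed in when it is done.

Besides the shell and the picture viewer there is one more tool, called after "Request:" in YAML: its name, and indented under it one key for each argument. carry_out: Moves the arm, as the interface text tells. Its arguments: {"type":"object","properties":{"deltas":{"type":"array","items":{"type":"object","properties":{"xyz":{"type":"array","items":{"type":"number"}},"turn":{"type":"array","items":{"type":"number"}}}}},"gripper":{"type":"number"},"squeeze":{"type":"number"}},"required":["deltas"]}

```bash
ls; mkdir -p pics; python3 - <<'E'
from rig import telemetry,get_image,camera_params
import cv2,numpy as np
s=telemetry.get_state();print(s)
for n in("top","scene"):
    im,d=get_image(n);cv2.imwrite(f"pics/{n}0.png",im);np.save(f"pics/{n}0.npy",d)
    print(n,camera_params(n))
E
```

```text
pics
{'t': 0.0, 'q': array([-1.36398190e+00,  4.23831234e-01,  1.63067427e+00,  1.70253271e-05,
        1.08859173e+00, -1.90312003e-02]), 'qd': array([-0.00027257,  0.0013053 ,  0.00031456, -0.00109048,  0.00043742,
       -0.00060609]), 'joint_efforts': array([ 3.47924888e-04, -5.44622397e+01, -2.73664606e+01,  6.44363277e-02,
        2.27534131e-02, -1.25709803e-04]), 'tool_pos': array([ 0.13985498, -0.60859071,  0.22191387]), 'ee_rot': array([ 9.93631156e-01,  1.12679015e-01, -6.30237598e-05, -7.49679045e-04]), 'contact_force': array([0.5752273 , 0.78771891, 0.43528506]), 'torque': array([-0.01193919, -0.06586109, -0.05393891]), 'grip_force': 0.0, 'finger_gap': 0.08819267694128848}
top {'fx': 372.2012637302084, 'fy': 372.2012637302084, 'cx': 257.8500294253625, 'cy': 193.51374607297205, 'rvec': array([ 2.09302235, -2.13779402,  0.18076851]), 'tvec': array([-0.00843517,  0.5494506 ,  0.92473756])}
scene {'fx': 381.3906211031415, 'fy': 381.3906211031415, 'cx': 253.5889723087945, 'cy': 185.97265810686238, 'rvec': array([ 0.63855858,  2.86768753, -0.70889702]), 'tvec': array([ 0.51049228, -0.12498281,  1.09318474])}
```

View pics/top0.png

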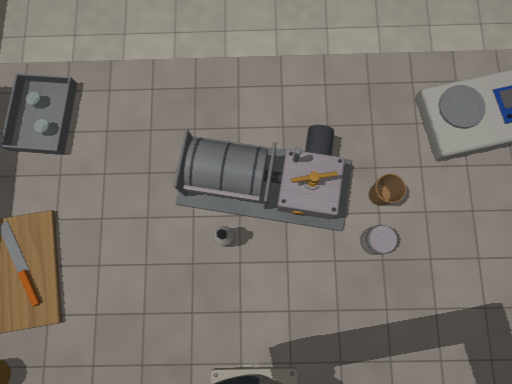

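View pics/scene0.png

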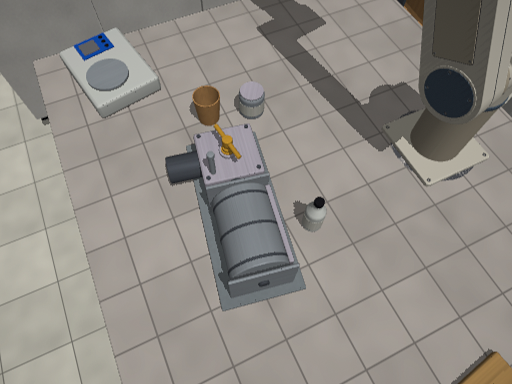

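The top view shows the T-bar with its hub near (314,179) and ends near (291,181) and (338,176). The breather is at (296,152), the cup at (390,188), the tin at (382,239) and the oiler at (224,235). The scene view agrees with this.

```bash
cat > h.py <<'E'
import cv2,numpy as np
from rig import telemetry,get_image,camera_params
def ray(P,uv,z):
    R=cv2.Rodrigues(P["rvec"])[0];c=-R.T@P["tvec"]
    d=R.T@np.array([(uv[0]-P["cx"])/P["fx"],(uv[1]-P["cy"])/P["fy"],1])
    return c+d*(z-c[2])/d[2]
def bar(P,im,d,zlo=.138,zhi=.172):
    """world points of orange pixels at the bar's height"""
    h=cv2.cvtColor(im,cv2.COLOR_BGR2HSV);m=cv2.inRange(h,(8,120,80),(28,255,255))>0
    v,u=np.nonzero(m&(d>0));z=d[v,u]
    p=np.c_[(u-P["cx"])/P["fx"]*z,(v-P["cy"])/P["fy"]*z,z]
    R=cv2.Rodrigues(P["rvec"])[0];w=(p-P["tvec"])@R
    return w[(w[:,2]>zlo)&(w[:,2]<zhi)],np.c_[u,v][(w[:,2]>zlo)&(w[:,2]<zhi)]
E
python3 - <<'E'
from h import *
for n in("top","scene"):
    P=camera_params(n);im=cv2.imread(f"pics/{n}0.png");d=np.load(f"pics/{n}0.npy")
    w,uv=bar(P,im,d);r=cv2.minAreaRect(w[:,:2].astype(np.float32)*1000)
    print(n,len(w),r,w[:,2].mean());b=cv2.boxPoints(r);print(b.round())
P=camera_params("top")
for k,uv,z in(("hub",(314,179),.156),("breather",(296,152),.185),("cup",(391,188),.095),("tin",(382,239),.085),("oil",(223,234),.13),("caseTL",(286,153),.105),("caseTR",(346,157),.105),("caseBL",(279,211),.105),("caseBR",(339,216),.105)): print(k,ray(P,uv,z).round(4))
E
```

```text
top 247 ((567.34716796875, -154.10760498046875), (23.76306915283203, 105.35441589355469), 16.111783981323242) 0.15609629718255005
[[ 541. -107.]
 [ 571. -208.]
 [ 593. -201.]
 [ 564. -100.]]
scene 233 ((566.5150756835938, -151.26937866210938), (105.6948013305664, 24.496889114379883), 89.00965881347656) 0.15683179850792892
[[ 553. -204.]
 [ 578. -204.]
 [ 580.  -99.]
 [ 555.  -98.]]
hub [ 0.561  -0.1541  0.156 ]
breather [ 0.619  -0.1118  0.185 ]
cup [ 0.5473 -0.353   0.095 ]
tin [ 0.422  -0.3236  0.085 ]
oil [0.4388 0.063  0.13  ]
caseTL [ 0.6415 -0.094   0.105 ]
caseTR [ 0.6272 -0.2441  0.105 ]
caseBL [ 0.4942 -0.0719  0.105 ]
caseBR [ 0.4787 -0.2176  0.105 ]
```

Request:
carry_out:
  deltas:
    - {"xyz": [0.03, -0.02, -0.015]}
    - {"xyz": [0.065, -0.044, -0.03]}
    - {"xyz": [0.102, -0.069, -0.045]}
    - {"xyz": [0.139, -0.094, -0.06]}
    - {"xyz": [0.176, -0.119, -0.07]}
  gripper: 0.2

```text
invalid input
```

Request:
carry_out:
  deltas:
    - {"xyz": [0.037, -0.025, 0]}
    - {"xyz": [0.074, -0.05, 0]}
    - {"xyz": [0.111, -0.075, 0]}
    - {"xyz": [0.148, -0.1, 0]}
    - {"xyz": [0.185, -0.125, 0]}

```text
invalid input
```

Request:
carry_out:
  deltas:
    - {"xyz": [0.037, -0.025, 0]}
    - {"xyz": [0.074, -0.05, 0]}
    - {"xyz": [0.111, -0.075, 0]}
    - {"xyz": [0.14, -0.097, 0]}
    - {"xyz": [0.153, -0.105, 0]}

```text
invalid input
```

Request:
carry_out:
  deltas:
    - {"turn": [0, 0, -8]}
    - {"turn": [0, 0, -16]}
    - {"turn": [0, 0, -24]}
    - {"turn": [0, 0, -32]}
    - {"turn": [0, 0, -40]}

```text
invalid input
```

```bash
python3 - <<'E'
from h import *
s=telemetry.get_state();P=camera_params("wrist");im,d=get_image("wrist");cv2.imwrite("pics/w1.png",im);np.save("pics/w1.npy",d)
print(s["t"],s["tool_pos"],s["ee_rot"],s["q"],s["torque"],s["contact_force"],s["finger_gap"]);print(P)
for n in("wrist","top"):
    if n=="top": P=camera_params(n);im,d=get_image(n)
    w,uv=bar(P,im,d);
    if len(w)<20: print(n,len(w));continue
    l=cv2.fitLine(w[:,:2].astype(np.float32),cv2.DIST_HUBER,0,.002,.001).ravel()
    t=(w[:,:2]-l[2:])@l[:2]
    print(n,len(w),l,np.degrees(np.arctan2(l[1],l[0])),"mid",l[2:]+l[:2]*(t.min()+t.max())/2,t.max()-t.min())
E
```

```text
0.1 [ 0.13986266 -0.60865838  0.22199944] [ 9.93632009e-01  1.12672024e-01 -5.62364234e-05 -6.65247737e-04] [-1.36399096e+00  4.23760156e-01  1.63056943e+00  1.44067254e-05
  1.08859825e+00 -1.90249532e-02] [ 0.01026283 -0.00133901 -0.04292826] [-0.39776314  0.75869168 -0.53995561] 0.08783522694039657
{'fx': 311.2998693149268, 'fy': 311.2998693149268, 'cx': 250.61917737113436, 'cy': 193.4991714775361, 'rvec': array([-2.29547554,  1.82722608,  0.23314715]), 'tvec': array([-0.62420603, -0.03133632,  0.38874823])}
wrist 0
top 245 [ 0.13438    -0.9909299   0.5665432  -0.15384643] -82.27723 mid [ 0.56662285 -0.15443364] 0.10579061176405317
```

View pics/w1.png

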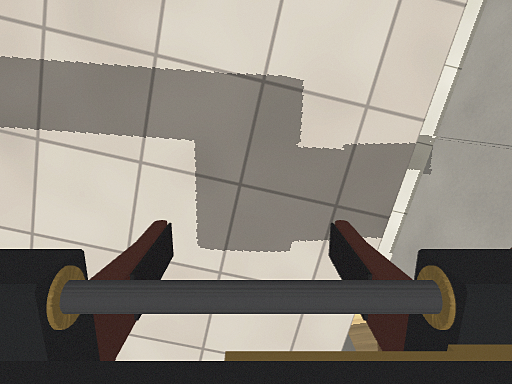

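The move calls were refused, probably because each row needs both `xyz` and `turn`. The wrist view shows only the table, with the fingers at the bottom of the frame.

Request:
carry_out:
  deltas:
    - {"xyz": [0.03, -0.02, -0.015], "turn": [0, 0, 0]}
    - {"xyz": [0.065, -0.044, -0.03], "turn": [0, 0, 0]}
    - {"xyz": [0.102, -0.069, -0.045], "turn": [0, 0, 0]}
    - {"xyz": [0.139, -0.094, -0.06], "turn": [0, 0, 0]}
    - {"xyz": [0.176, -0.119, -0.07], "turn": [0, 0, 0]}
  gripper: 0.2

```text
t: 0.7
tool_pos: [0.2858, -0.4526, 0.2937]
ee_rot: [0.994, 0.112, 0.0, 0.0]
contact_force: [-0.1, -0.8, 0.3]
finger_gap: 0.0534
grip_force: 0.0
```

Request:
carry_out:
  deltas:
    - {"xyz": [0.037, -0.025, 0], "turn": [0, 0, -8]}
    - {"xyz": [0.074, -0.05, 0], "turn": [0, 0, -16]}
    - {"xyz": [0.111, -0.075, 0], "turn": [0, 0, -24]}
    - {"xyz": [0.148, -0.1, 0], "turn": [0, 0, -32]}
    - {"xyz": [0.185, -0.125, 0], "turn": [0, 0, -40]}

```text
t: 1.2
tool_pos: [0.4381, -0.2889, 0.2928]
ee_rot: [0.894, 0.448, 0.0, 0.0]
contact_force: [0.9, -1.2, -0.5]
finger_gap: 0.0526
grip_force: 0.0
```

```bash
cat >> h.py <<'E'
from scipy.spatial.transform import Rotation as Ro
def go(target):
    s=telemetry.get_state();R=Ro.from_quat(s["ee_rot"]).as_matrix()
    print("t",round(s["t"],2),"pos",s["tool_pos"].round(4),"toolx deg",np.degrees(np.arctan2(R[1,0],R[0,0])).round(1),"q6",np.degrees(s["q"][5]).round(1),"tq",s["torque"].round(3),"F",s["contact_force"].round(2),"tilt",R[:,2].round(3))
    print("delta tool",(R.T@(np.array(target)-s["tool_pos"])).round(4))
def look(n,save=None):
    P=camera_params(n);im,d=get_image(n)
    if save: cv2.imwrite(f"pics/{save}.png",im)
    w,uv=bar(P,im,d)
    if len(w)<20: print(n,len(w));return
    l=cv2.fitLine(w[:,:2].astype(np.float32),cv2.DIST_HUBER,0,.002,.001).ravel()
    t=(w[:,:2]-l[2:])@l[:2]
    print(n,len(w),"ang",np.degrees(np.arctan2(l[1],l[0])).round(1),"mid",(l[2:]+l[:2]*(t.min()+t.max())/2).round(4),"len",(t.max()-t.min()).round(4))
E
python3 -c "
from h import *
go((.564,-.154,.295));look('wrist','w2')"
```

```text
t 1.2 pos [ 0.4381 -0.2889  0.2928] toolx deg 53.3 q6 2.0 tq [-0.043 -0.087  0.041] F [ 0.88 -1.15 -0.49] tilt [ 0. -0. -1.]
delta tool [ 0.1834  0.0202 -0.0022]
wrist 419 ang -76.4 mid [ 0.5692 -0.1939] len 0.0305
```

View pics/w2.png

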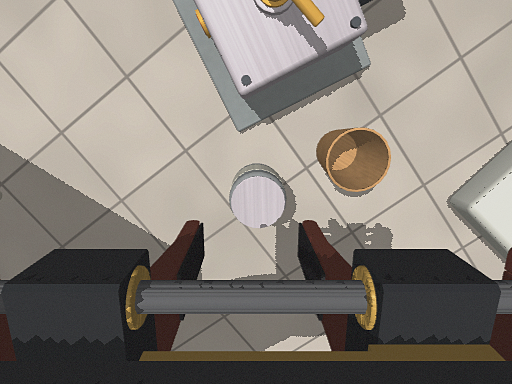

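The wrist view looks ahead along tool +x. The bar is only partly in frame at the top, around (300,10), with the tin at (258,200) and the cup at (355,160). I'll move partway and look again.

Request:
carry_out:
  deltas:
    - {"xyz": [0.035, 0.004, 0], "turn": [0, 0, 0]}
    - {"xyz": [0.07, 0.008, 0], "turn": [0, 0, 0]}
    - {"xyz": [0.09, 0.01, 0], "turn": [0, 0, 0]}
    - {"xyz": [0.09, 0.01, 0], "turn": [0, 0, 0]}

```text
t: 1.65
tool_pos: [0.5006, -0.2232, 0.2925]
ee_rot: [0.895, 0.447, 0.0, -0.0]
contact_force: [-0.6, -0.1, 0.3]
finger_gap: 0.0529
grip_force: 0.0
```

```bash
python3 -c "
from h import *
go((.564,-.154,.295));look('wrist','w3')
P=camera_params('wrist');im,d=get_image('wrist');np.save('pics/w3.npy',d)"
```

```text
t 1.65 pos [ 0.5006 -0.2232  0.2925] toolx deg 53.1 q6 11.6 tq [-0.074 -0.045 -0.003] F [-0.63 -0.14  0.3 ] tilt [ 0.  0. -1.]
delta tool [ 0.0934  0.0091 -0.0025]
wrist 1863 ang -82.1 mid [ 0.5656 -0.1541] len 0.1088
```

View pics/w3.png

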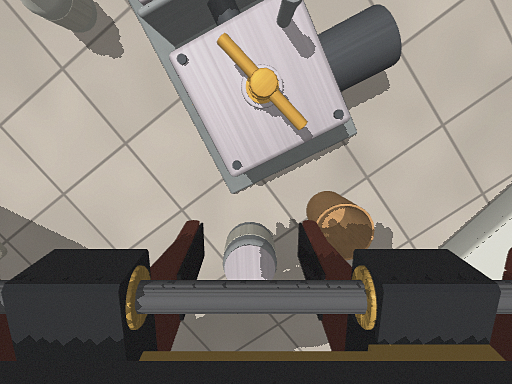

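The third wrist view shows the whole bar, from (222,38) to (305,125), with the hub at (264,84) and the breather at (288,12). The axis is at (0.565, -0.154) and the bar lies at -82°. Plan: put the tool over the axis, straddle with the fingers about 55° behind the bar, lower, then turn the wrist only.

Request:
carry_out:
  deltas:
    - {"xyz": [0.04, 0.005, 0], "turn": [0, 0, -5]}
    - {"xyz": [0.08, 0.009, 0], "turn": [0, 0, -10]}
    - {"xyz": [0.094, 0.01, 0], "turn": [0, 0, -10]}
    - {"xyz": [0.094, 0.01, 0.02], "turn": [0, 0, -10]}
    - {"xyz": [0.094, 0.01, 0.05], "turn": [0, 0, -10]}

```text
t: 2.25
tool_pos: [0.5647, -0.1569, 0.2438]
ee_rot: [0.853, 0.521, 0.001, 0.002]
contact_force: [0.2, -0.2, -0.1]
finger_gap: 0.0527
grip_force: 0.0
```

```bash
python3 -c "
from h import *
go((.565,-.154,.136))"
```

```text
t 2.25 pos [ 0.5647 -0.1569  0.2438] toolx deg 62.8 q6 10.5 tq [-0.007 -0.029  0.056] F [ 0.25 -0.19 -0.11] tilt [ 0.003 -0.002 -1.   ]
delta tool [ 0.0027 -0.0015  0.1078]
```

Request:
carry_out:
  deltas:
    - {"xyz": [0.002, -0.001, 0.03], "turn": [0, 0, 0]}
    - {"xyz": [0.002, -0.001, 0.06], "turn": [0, 0, 0]}
    - {"xyz": [0.002, -0.001, 0.09], "turn": [0, 0, 0]}
    - {"xyz": [0.002, -0.001, 0.106], "turn": [0, 0, 0]}
    - {"xyz": [0.002, -0.001, 0.106], "turn": [0, 0, 0]}

```text
t: 2.75
tool_pos: [0.5614, -0.1543, 0.1342]
ee_rot: [0.854, 0.521, -0.002, -0.002]
contact_force: [0.1, 0.1, -0.6]
finger_gap: 0.0525
grip_force: 0.0
```

```bash
python3 -c "
from h import *
go((.565,-.154,.136));look('top')"
```

```text
t 2.75 pos [ 0.5614 -0.1543  0.1342] toolx deg 62.8 q6 10.7 tq [-0.028 -0.038  0.011] F [ 0.07  0.06 -0.62] tilt [-0.005  0.001 -1.   ]
delta tool [ 0.0019  0.0031 -0.0018]
top 0
```

Request:
carry_out:
  deltas:
    - {"xyz": [0.002, 0.003, 0], "turn": [0, 0, 6]}
    - {"xyz": [0.002, 0.003, 0], "turn": [0, 0, 13]}
    - {"xyz": [0.002, 0.003, 0], "turn": [0, 0, 20]}
    - {"xyz": [0.002, 0.003, 0], "turn": [0, 0, 27]}
    - {"xyz": [0.002, 0.003, 0], "turn": [0, 0, 34]}

```text
t: 3.3
tool_pos: [0.5675, -0.1542, 0.1383]
ee_rot: [0.969, 0.247, 0.0, 0.001]
contact_force: [-1.2, -1.9, 0.7]
finger_gap: 0.0528
grip_force: 1.1
```

```bash
python3 -c "
from h import *
go((.565,-.154,.136))"
```

```text
t 3.3 pos [ 0.5675 -0.1542  0.1383] toolx deg 28.6 q6 45.1 tq [-0.252  0.349  0.085] F [-1.2  -1.9   0.68] tilt [ 0.001 -0.001 -1.   ]
delta tool [-0.0021 -0.0014  0.0023]
```

Request:
carry_out:
  deltas:
    - {"xyz": [0, 0, 0], "turn": [0, 0, 6]}
    - {"xyz": [0, 0, 0], "turn": [0, 0, 12]}
    - {"xyz": [0, 0, 0], "turn": [0, 0, 18]}
    - {"xyz": [0, 0, 0], "turn": [0, 0, 24]}
    - {"xyz": [0, 0, 0], "turn": [0, 0, 30]}

```text
t: 3.8
tool_pos: [0.5673, -0.154, 0.1382]
ee_rot: [1.0, -0.012, 0.0, 0.0]
contact_force: [-2.7, -1.1, -0.0]
finger_gap: 0.0529
grip_force: 1.0
```

```bash
python3 -c "
from h import *
go((.565,-.154,.136))"
```

```text
t 3.8 pos [ 0.5673 -0.154   0.1382] toolx deg -1.4 q6 75.1 tq [0.001 0.38  0.025] F [-2.67 -1.09 -0.04] tilt [ 0.    -0.001 -1.   ]
delta tool [-0.0023  0.0001  0.0022]
```

Request:
carry_out:
  deltas:
    - {"xyz": [-0.001, 0, 0.001], "turn": [0, 0, 6]}
    - {"xyz": [-0.002, 0, 0.002], "turn": [0, 0, 12]}
    - {"xyz": [-0.002, 0, 0.002], "turn": [0, 0, 18]}
    - {"xyz": [-0.002, 0, 0.002], "turn": [0, 0, 24]}
    - {"xyz": [-0.002, 0, 0.002], "turn": [0, 0, 28]}

```text
t: 4.3
tool_pos: [0.5667, -0.1542, 0.1368]
ee_rot: [0.967, -0.253, 0.002, 0.0]
contact_force: [0.8, -0.9, 0.7]
finger_gap: 0.0531
grip_force: 1.1
```

```bash
python3 -c "
from h import *
go((.565,-.154,.136))"
```

```text
t 4.3 pos [ 0.5667 -0.1542  0.1368] toolx deg -29.4 q6 103.0 tq [ 0.025 -0.129  0.122] F [ 0.8  -0.92  0.73] tilt [ 0.003 -0.001 -1.   ]
delta tool [-0.0015  0.0007  0.0008]
```

Request:
carry_out:
  deltas:
    - {"xyz": [0, 0, 0], "turn": [0, 0, 4]}
    - {"xyz": [0, 0, 0], "turn": [0, 0, 8]}
    - {"xyz": [0, 0, 0], "turn": [0, 0, 12]}

```text
t: 4.6
tool_pos: [0.5667, -0.1542, 0.1368]
ee_rot: [0.936, -0.353, 0.002, 0.0]
contact_force: [0.8, 0.2, 0.4]
finger_gap: 0.053
grip_force: 1.1
```

```bash
python3 -c "
from h import *
go((.565,-.154,.136))"
```

```text
t 4.6 pos [ 0.5667 -0.1542  0.1368] toolx deg -41.3 q6 114.9 tq [-0.008 -0.082  0.04 ] F [0.77 0.19 0.36] tilt [ 0.003 -0.001 -1.   ]
delta tool [-0.0014  0.001   0.0008]
```

Request:
carry_out:
  deltas:
    - {"xyz": [0, 0, 0], "turn": [0, 0, 4]}
    - {"xyz": [0, 0, 0], "turn": [0, 0, 8]}

```text
t: 4.8
tool_pos: [0.5666, -0.1541, 0.1368]
ee_rot: [0.909, -0.417, 0.002, -0.0]
contact_force: [0.9, 0.5, 0.4]
finger_gap: 0.0527
grip_force: 1.1
```

```bash
python3 -c "
from h import *
go((.565,-.154,.136))"
```

```text
t 4.8 pos [ 0.5666 -0.1541  0.1368] toolx deg -49.3 q6 122.9 tq [ 0.066 -0.087  0.068] F [0.88 0.46 0.38] tilt [ 0.003 -0.001 -1.   ]
delta tool [-0.0011  0.0012  0.0008]
```

Still loose. Two more small steps.

Request:
carry_out:
  deltas:
    - {"xyz": [0, 0, 0], "turn": [0, 0, 4]}
    - {"xyz": [0, 0, 0], "turn": [0, 0, 8]}
    - {"xyz": [0, 0, 0], "turn": [0, 0, 10]}

```text
t: 5.1
tool_pos: [0.5666, -0.1541, 0.1368]
ee_rot: [0.869, -0.494, 0.002, -0.0]
contact_force: [0.4, -0.2, 0.8]
finger_gap: 0.0528
grip_force: 1.1
```

```bash
python3 -c "
from h import *
go((.565,-.154,.136))"
```

```text
t 5.1 pos [ 0.5666 -0.1541  0.1368] toolx deg -59.3 q6 132.9 tq [ 0.014 -0.115  0.061] F [ 0.42 -0.24  0.79] tilt [ 0.003 -0.001 -1.   ]
delta tool [-0.0009  0.0013  0.0008]
```

Request:
carry_out:
  deltas:
    - {"xyz": [0, 0, 0], "turn": [0, 0, 4]}
    - {"xyz": [0, 0, 0], "turn": [0, 0, 8]}

```text
t: 5.3
tool_pos: [0.5666, -0.1541, 0.1368]
ee_rot: [0.832, -0.554, 0.002, -0.0]
contact_force: [1.2, 0.0, 1.8]
finger_gap: 0.0527
grip_force: 1.1
```

```bash
python3 -c "
from h import *
go((.565,-.154,.136))"
```

```text
t 5.3 pos [ 0.5666 -0.1541  0.1368] toolx deg -67.3 q6 140.9 tq [ 0.091 -0.112  0.085] F [1.16 0.03 1.78] tilt [ 0.003 -0.001 -1.   ]
delta tool [-0.0007  0.0015  0.0007]
```

Turned about 108° and still loose, and joint 6 is near its limit. I'll lift, turn back about 197°, and re-engage behind the bar on its other side.

Request:
carry_out:
  deltas:
    - {"xyz": [0, 0, 0], "turn": [0, 0, -8]}
    - {"xyz": [0, 0, -0.02], "turn": [0, 0, -13]}
    - {"xyz": [0, 0, -0.05], "turn": [0, 0, -13]}
    - {"xyz": [0, 0, -0.07], "turn": [0, 0, -13]}
    - {"xyz": [0, 0, -0.07], "turn": [0, 0, -20]}

```text
t: 5.8
tool_pos: [0.5679, -0.1545, 0.2099]
ee_rot: [0.917, -0.399, 0.004, -0.0]
contact_force: [0.2, 1.1, -0.5]
finger_gap: 0.0527
grip_force: 0.0
```

Request:
carry_out:
  deltas:
    - {"xyz": [0, 0, 0], "turn": [0, 0, -8]}
    - {"xyz": [0, 0, 0], "turn": [0, 0, -16]}
    - {"xyz": [0, 0, 0], "turn": [0, 0, -24]}
    - {"xyz": [0, 0, 0], "turn": [0, 0, -32]}
    - {"xyz": [0, 0, 0], "turn": [0, 0, -40]}

```text
t: 6.3
tool_pos: [0.566, -0.1539, 0.2066]
ee_rot: [0.998, -0.059, 0.001, 0.0]
contact_force: [-0.1, -0.6, 0.1]
finger_gap: 0.0528
grip_force: 0.0
```

Request:
carry_out:
  deltas:
    - {"xyz": [0, 0, 0], "turn": [0, 0, -8]}
    - {"xyz": [0, 0, 0], "turn": [0, 0, -16]}
    - {"xyz": [0, 0, 0], "turn": [0, 0, -24]}
    - {"xyz": [0, 0, 0], "turn": [0, 0, -32]}
    - {"xyz": [0, 0, 0], "turn": [0, 0, -40]}

```text
t: 6.8
tool_pos: [0.5659, -0.1539, 0.2066]
ee_rot: [0.958, 0.286, 0.001, 0.001]
contact_force: [-0.2, 0.3, -0.5]
finger_gap: 0.0527
grip_force: 0.0
```

Request:
carry_out:
  deltas:
    - {"xyz": [0, 0, 0], "turn": [0, 0, -8]}
    - {"xyz": [0, 0, 0], "turn": [0, 0, -16]}
    - {"xyz": [0, 0, 0], "turn": [0, 0, -24]}
    - {"xyz": [0, 0, 0], "turn": [0, 0, -32]}
    - {"xyz": [0, 0, 0], "turn": [0, 0, -40]}

```text
t: 7.3
tool_pos: [0.566, -0.1539, 0.2066]
ee_rot: [0.803, 0.596, 0.001, 0.001]
contact_force: [0.4, 0.2, 0.1]
finger_gap: 0.0529
grip_force: 0.0
```

Request:
carry_out:
  deltas:
    - {"xyz": [0, 0, 0], "turn": [0, 0, -8]}
    - {"xyz": [0, 0, 0], "turn": [0, 0, -16]}
    - {"xyz": [0, 0, 0], "turn": [0, 0, -24]}
    - {"xyz": [0, 0, 0], "turn": [0, 0, -32]}
    - {"xyz": [0, 0, 0], "turn": [0, 0, -40]}

```text
t: 7.8
tool_pos: [0.5659, -0.1539, 0.2066]
ee_rot: [0.551, 0.835, 0.0, 0.001]
contact_force: [-0.2, 0.5, 0.1]
finger_gap: 0.0528
grip_force: 0.0
```

Request:
carry_out:
  deltas:
    - {"xyz": [0, 0, 0], "turn": [0, 0, -8]}
    - {"xyz": [0, 0, 0], "turn": [0, 0, -17]}
    - {"xyz": [0, 0, 0], "turn": [0, 0, -17]}

```text
t: 8.1
tool_pos: [0.566, -0.1538, 0.2064]
ee_rot: [0.423, 0.906, 0.0, 0.001]
contact_force: [0.3, -0.6, 0.2]
finger_gap: 0.0526
grip_force: 0.0
```

```bash
python3 -c "
from h import *
go((.565,-.154,.136));look('scene','s4')
im=cv2.imread('pics/s4.png');cv2.imwrite('pics/s4c.png',cv2.resize(im[80:220,140:320],None,fx=4,fy=4))"
```

```text
t 8.1 pos [ 0.566  -0.1538  0.2064] toolx deg 130.0 q6 -56.3 tq [ 0.018 -0.082  0.031] F [ 0.26 -0.56  0.16] tilt [ 0.002 -0.001 -1.   ]
delta tool [ 0.0006 -0.0009  0.0704]
scene 251 ang -10.0 mid [ 0.5663 -0.1484] len 0.1084
```

View pics/s4c.png

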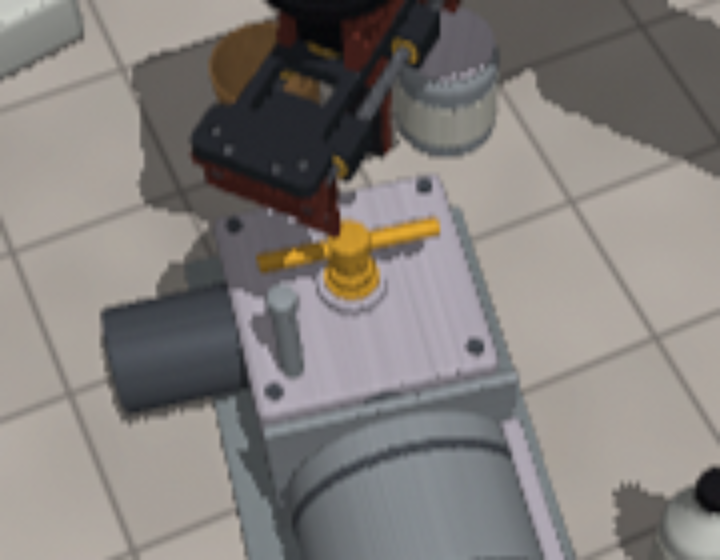

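The crop confirms the bar at about -10° and intact, with the hub at (352,245) and the breather at (285,300). The fingers already passed the breather angle at working height during the first stroke, so I'll lower again.

Request:
carry_out:
  deltas:
    - {"xyz": [0, 0, 0.02], "turn": [0, 0, 0]}
    - {"xyz": [0, 0, 0.04], "turn": [0, 0, 0]}
    - {"xyz": [0, 0, 0.06], "turn": [0, 0, 0]}
    - {"xyz": [0, 0, 0.07], "turn": [0, 0, 0]}
    - {"xyz": [0, 0, 0.07], "turn": [0, 0, 8]}

```text
t: 8.65
tool_pos: [0.5648, -0.1531, 0.1337]
ee_rot: [0.487, 0.873, -0.0, -0.001]
contact_force: [-0.7, 0.0, -0.5]
finger_gap: 0.0527
grip_force: 0.0
```

Request:
carry_out:
  deltas:
    - {"xyz": [0, 0, 0], "turn": [0, 0, 4]}
    - {"xyz": [0, 0, 0], "turn": [0, 0, 8]}
    - {"xyz": [0, 0, 0], "turn": [0, 0, 12]}

```text
t: 8.95
tool_pos: [0.5661, -0.1536, 0.1354]
ee_rot: [0.576, 0.817, -0.0, 0.001]
contact_force: [-0.6, -0.9, -1.8]
finger_gap: 0.0528
grip_force: 1.0
```

```bash
python3 -c "
from h import *
go((.565,-.154,.136))"
```

```text
t 8.95 pos [ 0.5661 -0.1536  0.1354] toolx deg 109.6 q6 -35.9 tq [-0.321 -0.122  0.023] F [-0.6  -0.95 -1.79] tilt [ 0.001 -0.001 -1.   ]
delta tool [ 0.     -0.0011 -0.0006]
```

Request:
carry_out:
  deltas:
    - {"xyz": [0, 0, 0], "turn": [0, 0, 3]}
    - {"xyz": [0, 0, 0], "turn": [0, 0, 6]}
    - {"xyz": [0, 0, 0], "turn": [0, 0, 9]}
    - {"xyz": [0, 0, 0], "turn": [0, 0, 9]}

```text
t: 9.35
tool_pos: [0.566, -0.1535, 0.1354]
ee_rot: [0.638, 0.77, 0.0, 0.001]
contact_force: [-0.5, -0.8, -0.4]
finger_gap: 0.0532
grip_force: 0.4
```

```bash
python3 -c "
from h import *
go((.565,-.154,.136))"
```

```text
t 9.35 pos [ 0.566  -0.1535  0.1354] toolx deg 100.8 q6 -27.1 tq [-0.171 -0.097  0.076] F [-0.5  -0.85 -0.36] tilt [ 0.001 -0.001 -1.   ]
delta tool [-0.0003 -0.0011 -0.0006]
```

Request:
carry_out:
  deltas:
    - {"xyz": [0, 0, 0], "turn": [0, 0, 3]}
    - {"xyz": [0, 0, 0], "turn": [0, 0, 6]}
    - {"xyz": [0, 0, 0], "turn": [0, 0, 9]}
    - {"xyz": [0, 0, 0], "turn": [0, 0, 9]}

```text
t: 9.75
tool_pos: [0.566, -0.1534, 0.1352]
ee_rot: [0.695, 0.719, 0.0, 0.0]
contact_force: [0.6, -2.4, 0.2]
finger_gap: 0.0528
grip_force: 0.4
```

```bash
python3 -c "
from h import *
go((.565,-.154,.136))"
```

```text
t 9.75 pos [ 0.566  -0.1534  0.1352] toolx deg 91.9 q6 -18.2 tq [-0.196 -0.11   0.063] F [ 0.63 -2.35  0.2 ] tilt [ 0.001 -0.    -1.   ]
delta tool [-0.0006 -0.001  -0.0008]
```

Request:
carry_out:
  deltas:
    - {"xyz": [0, 0, 0], "turn": [0, 0, 3]}
    - {"xyz": [0, 0, 0], "turn": [0, 0, 6]}
    - {"xyz": [0, 0, 0], "turn": [0, 0, 9]}
    - {"xyz": [0, 0, 0], "turn": [0, 0, 9]}

```text
t: 10.15
tool_pos: [0.566, -0.1532, 0.1351]
ee_rot: [0.749, 0.662, 0.0, 0.0]
contact_force: [-0.6, 0.0, 1.2]
finger_gap: 0.0527
grip_force: 0.3
```

```bash
python3 -c "
from h import *
go((.565,-.154,.136))"
```

```text
t 10.15 pos [ 0.566  -0.1532  0.1351] toolx deg 83.0 q6 -9.3 tq [-0.109 -0.075  0.057] F [-0.61  0.02  1.2 ] tilt [ 0.001 -0.    -1.   ]
delta tool [-0.0009 -0.0008 -0.0009]
```

Request:
carry_out:
  deltas:
    - {"xyz": [0, 0, 0], "turn": [0, 0, 3]}
    - {"xyz": [0, 0, 0], "turn": [0, 0, 6]}
    - {"xyz": [0, 0, 0], "turn": [0, 0, 6]}

```text
t: 10.45
tool_pos: [0.5659, -0.1531, 0.135]
ee_rot: [0.782, 0.623, 0.0, 0.0]
contact_force: [0.8, -0.1, 0.2]
finger_gap: 0.0526
grip_force: 0.4
```

```bash
python3 -c "
from h import *
go((.565,-.154,.136))"
```

```text
t 10.45 pos [ 0.5659 -0.1531  0.135 ] toolx deg 77.0 q6 -3.3 tq [-0.09  -0.145  0.023] F [ 0.82 -0.06  0.2 ] tilt [ 0.001 -0.    -1.   ]
delta tool [-0.0011 -0.0006 -0.001 ]
```

Request:
carry_out:
  deltas:
    - {"xyz": [0, 0, 0], "turn": [0, 0, 3]}
    - {"xyz": [0, 0, 0], "turn": [0, 0, 6]}
    - {"xyz": [0, 0, 0], "turn": [0, 0, 9]}
    - {"xyz": [0, 0, 0], "turn": [0, 0, 9]}

```text
t: 10.85
tool_pos: [0.5659, -0.153, 0.1349]
ee_rot: [0.829, 0.56, 0.0, 0.0]
contact_force: [0.4, -0.3, 1.1]
finger_gap: 0.0527
grip_force: 0.5
```

```bash
python3 -c "
from h import *
go((.565,-.154,.136))"
```

```text
t 10.85 pos [ 0.5659 -0.153   0.1349] toolx deg 68.1 q6 5.6 tq [-0.008 -0.214  0.052] F [ 0.4  -0.34  1.09] tilt [ 0.001  0.    -1.   ]
delta tool [-0.0013 -0.0004 -0.0011]
```

Request:
carry_out:
  deltas:
    - {"xyz": [0, 0, 0], "turn": [0, 0, 3]}
    - {"xyz": [0, 0, 0], "turn": [0, 0, 6]}
    - {"xyz": [0, 0, 0], "turn": [0, 0, 6]}

```text
t: 11.15
tool_pos: [0.5659, -0.153, 0.1348]
ee_rot: [0.857, 0.516, 0.0, 0.0]
contact_force: [2.7, -0.5, 0.7]
finger_gap: 0.0526
grip_force: 0.6
```

```bash
python3 -c "
from h import *
go((.565,-.154,.136))"
```

```text
t 11.15 pos [ 0.5659 -0.153   0.1348] toolx deg 62.1 q6 11.6 tq [-0.039 -0.298  0.085] F [ 2.72 -0.46  0.68] tilt [ 0.001  0.    -1.   ]
delta tool [-0.0013 -0.0003 -0.0012]
```

Request:
carry_out:
  deltas:
    - {"xyz": [0, 0, 0], "turn": [0, 0, 3]}
    - {"xyz": [0, 0, 0], "turn": [0, 0, 6]}
    - {"xyz": [0, 0, 0], "turn": [0, 0, 9]}
    - {"xyz": [0, 0, 0], "turn": [0, 0, 9]}

```text
t: 11.55
tool_pos: [0.5661, -0.1529, 0.1349]
ee_rot: [0.895, 0.447, 0.0, 0.0]
contact_force: [1.8, 0.9, 0.9]
finger_gap: 0.0525
grip_force: 3.0
```

```bash
python3 -c "
from h import *
go((.565,-.154,.136))"
```

```text
t 11.55 pos [ 0.5661 -0.1529  0.1349] toolx deg 53.1 q6 20.6 tq [ 0.101 -0.432  0.183] F [1.78 0.95 0.86] tilt [ 0.001 -0.    -1.   ]
delta tool [-0.0016 -0.0002 -0.0011]
```

Request:
carry_out:
  deltas:
    - {"xyz": [0, 0, 0], "turn": [0, 0, 3]}
    - {"xyz": [0, 0, 0], "turn": [0, 0, 6]}
    - {"xyz": [0, 0, 0], "turn": [0, 0, 6]}

```text
t: 11.85
tool_pos: [0.5662, -0.1529, 0.1349]
ee_rot: [0.917, 0.4, 0.0, 0.0]
contact_force: [2.7, 2.4, 1.2]
finger_gap: 0.0528
grip_force: 3.8
```

```bash
python3 -c "
from h import *
go((.565,-.154,.136))"
```

```text
t 11.85 pos [ 0.5662 -0.1529  0.1349] toolx deg 47.1 q6 26.6 tq [ 0.268 -0.553  0.266] F [2.66 2.36 1.2 ] tilt [ 0.001 -0.    -1.   ]
delta tool [-0.0016 -0.0001 -0.0011]
```

It has gone snug: torque and pad force are rising. Checking the bar's real angle and averaging the torque.

```bash
python3 -c "
from h import *
T=[]
for i in range(5):
    look('scene' if i<3 else 'top','s5' if i==0 else None); s=telemetry.get_state();T.append(np.r_[s['torque'],s['contact_force'],s['grip_force']])
print(np.mean(T,0).round(3),np.std(T,0).round(3));go((.565,-.154,.136))
im=cv2.imread('pics/s5.png');cv2.imwrite('pics/s5c.png',cv2.resize(im[80:220,140:320],None,fx=4,fy=4))"
```

```text
scene 211 ang -73.8 mid [ 0.5649 -0.1412] len 0.0884
scene 211 ang -73.7 mid [ 0.5648 -0.1409] len 0.0886
scene 208 ang -74.9 mid [ 0.5649 -0.1403] len 0.0881
top 0
top 0
[ 0.276 -0.681  0.266  3.712  2.595  1.644  4.229] [0.042 0.056 0.031 0.522 0.696 0.328 0.292]
t 12.1 pos [ 0.5661 -0.153   0.1349] toolx deg 47.0 q6 26.7 tq [ 0.314 -0.741  0.3  ] F [4.1  3.46 2.12] tilt [ 0.001  0.    -1.   ]
delta tool [-0.0015 -0.0001 -0.0011]
```

View pics/s5c.png

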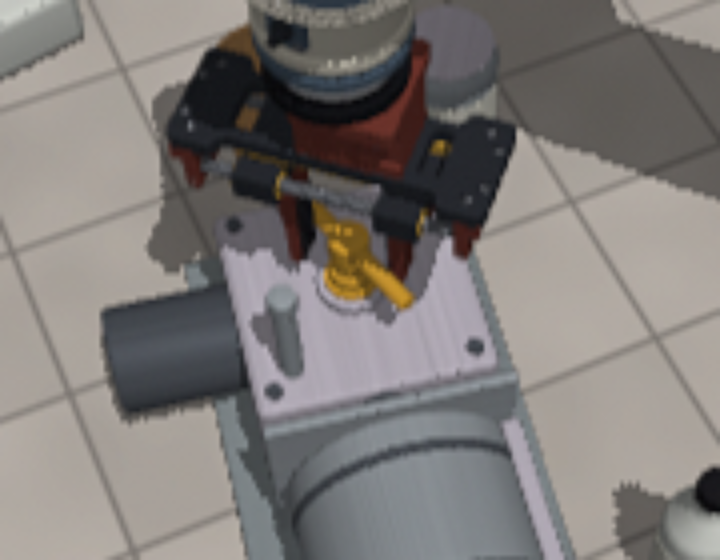

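```bash
python3 -c "
from h import *
for j in range(4):
  T=[]
  for i in range(6):
    get_image('top'); s=telemetry.get_state();T.append(np.r_[s['torque'],s['contact_force'],s['grip_force']])
  print(np.mean(T,0).round(3))
go((.565,-.154,.136))"
```

```text
[ 0.353 -0.822  0.31   4.232  2.73   1.654  4.869]
[ 0.373 -0.812  0.306  4.651  2.483  1.508  4.895]
[ 0.375 -0.798  0.293  4.433  2.365  1.464  4.895]
[ 0.376 -0.808  0.34   4.612  2.445  0.979  4.895]
t 13.3 pos [ 0.566  -0.153   0.1349] toolx deg 47.0 q6 26.7 tq [ 0.386 -0.795  0.366] F [4.65 2.61 1.04] tilt [ 0.001  0.    -1.   ]
delta tool [-0.0015 -0.0001 -0.0011]
```

Request:
carry_out:
  deltas:
    - {"xyz": [0, 0, 0], "turn": [0, 0, 2]}
    - {"xyz": [0, 0, 0], "turn": [0, 0, 4]}
    - {"xyz": [0, 0, 0], "turn": [0, 0, 4]}

```text
t: 13.6
tool_pos: [0.5662, -0.1529, 0.1349]
ee_rot: [0.931, 0.366, 0.001, 0.0]
contact_force: [5.4, 2.9, 1.1]
finger_gap: 0.0531
grip_force: 5.6
```

```bash
cat > m.py <<'E'
from h import *
for j in range(2):
  T=[]
  for i in range(6):
    get_image('top'); s=telemetry.get_state();T.append(np.r_[s['torque'],s['contact_force'],s['grip_force']])
  print(np.mean(T,0).round(3))
look('scene','s6')
go((.565,-.154,.136))
E
python3 m.py
```

```text
[ 0.388 -0.832  0.368  4.913  2.424  1.142  5.404]
[ 0.391 -0.835  0.341  4.889  2.838  1.336  5.402]
scene 205 ang -77.9 mid [ 0.5653 -0.1394] len 0.0858
t 14.25 pos [ 0.5661 -0.1529  0.1349] toolx deg 43.0 q6 30.7 tq [ 0.341 -0.91   0.315] F [4.86 2.59 1.17] tilt [ 0.001 -0.    -1.   ]
delta tool [-0.0016 -0.     -0.0011]
```

Request:
carry_out:
  deltas:
    - {"xyz": [0, 0, 0], "turn": [0, 0, -1]}
    - {"xyz": [0, 0, 0], "turn": [0, 0, -2]}
    - {"xyz": [0, 0, 0], "turn": [0, 0, -2]}

```text
t: 14.55
tool_pos: [0.5656, -0.1532, 0.1347]
ee_rot: [0.924, 0.382, -0.0, 0.0]
contact_force: [3.2, 1.3, 2.9]
finger_gap: 0.0527
grip_force: 1.7
```

```bash
python3 m.py
```

```text
[ 0.087 -0.589  0.089  3.016  1.022  1.524  1.68 ]
[ 0.035 -0.556  0.098  2.932  0.973  2.133  1.617]
scene 206 ang -78.0 mid [ 0.5652 -0.1402] len 0.0878
t 15.2 pos [ 0.5656 -0.1531  0.1347] toolx deg 44.9 q6 28.8 tq [ 0.02  -0.57   0.109] F [3.54 0.11 2.58] tilt [ 0. -0. -1.]
delta tool [-0.0011  0.0002 -0.0013]
```

Request:
carry_out:
  deltas:
    - {"xyz": [0, 0, 0], "turn": [0, 0, -1]}
    - {"xyz": [0, 0, 0], "turn": [0, 0, -2]}
    - {"xyz": [0, 0, 0], "turn": [0, 0, -2]}

```text
t: 15.5
tool_pos: [0.5649, -0.153, 0.1343]
ee_rot: [0.917, 0.399, -0.001, -0.0]
contact_force: [2.1, -0.5, 0.1]
finger_gap: 0.0527
grip_force: 0.6
```

```bash
python3 m.py
```

```text
[-0.083 -0.143  0.034  0.66  -0.033  0.137  0.305]
[-0.027 -0.07   0.022  0.325 -0.016  0.212  0.075]
scene 204 ang -78.0 mid [ 0.5651 -0.1397] len 0.0855
t 16.15 pos [ 0.5654 -0.153   0.1346] toolx deg 46.9 q6 26.8 tq [-0.064 -0.107  0.021] F [ 0.56  0.09 -0.06] tilt [-0.  0. -1.]
delta tool [-0.0011  0.0004 -0.0014]
```

Backing off shows only about 2.5° of windup, and the bar stayed put. It was already loaded at the 53° tool angle, so the bite is about 9–16°, which is in range. Letting go now.

Request:
carry_out:
  deltas:
    - {"xyz": [0, 0, 0], "turn": [0, 0, -7]}
    - {"xyz": [0, 0, 0], "turn": [0, 0, -12]}
    - {"xyz": [0, 0, -0.02], "turn": [0, 0, -12]}
    - {"xyz": [0, 0, -0.06], "turn": [0, 0, -12]}
    - {"xyz": [0, 0, -0.1], "turn": [0, 0, -12]}

```text
t: 16.65
tool_pos: [0.5648, -0.1528, 0.235]
ee_rot: [0.871, 0.492, -0.001, -0.001]
contact_force: [0.7, -0.0, 0.5]
finger_gap: 0.0525
grip_force: 0.0
```

Request:
carry_out:
  deltas:
    - {"xyz": [-0.04, 0, -0.03], "turn": [0, 0, 0]}
    - {"xyz": [-0.08, 0, -0.06], "turn": [0, 0, 0]}
    - {"xyz": [-0.12, 0, -0.06], "turn": [0, 0, 0]}
    - {"xyz": [-0.12, 0, -0.06], "turn": [0, 0, 0]}
    - {"xyz": [-0.12, 0, -0.06], "turn": [0, 0, 0]}

```text
t: 17.15
tool_pos: [0.5032, -0.2562, 0.2946]
ee_rot: [0.871, 0.491, 0.0, -0.0]
contact_force: [0.7, -0.2, -0.2]
finger_gap: 0.053
grip_force: 0.0
```

```bash
python3 -c "
from h import *
look('scene');look('top','t7');look('wrist');go((.565,-.154,.136))"
```

```text
scene 238 ang -78.8 mid [ 0.5674 -0.1514] len 0.111
top 245 ang -78.8 mid [ 0.5668 -0.1543] len 0.1063
wrist 1973 ang -78.8 mid [ 0.5654 -0.1542] len 0.1088
t 17.3 pos [ 0.5039 -0.2548  0.2941] toolx deg 59.0 q6 3.0 tq [ 0.015 -0.036  0.051] F [ 0.39  0.39 -0.07] tilt [-0.001  0.001 -1.   ]
delta tool [0.1178 0.0006 0.1581]
```

View pics/t7.png

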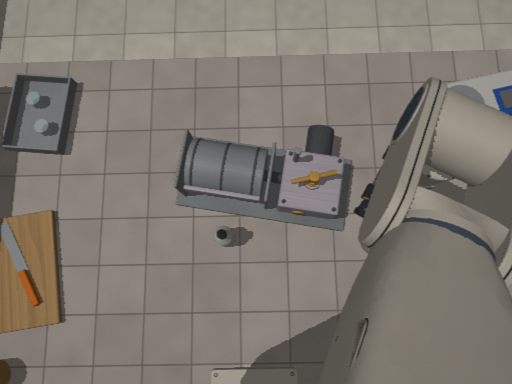

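The top view shows the bar free at -78.8° with the hub at (314,178), about 177° turned in all. The oiler is still at (224,235) and the arm is clear of the mill.

```bash
python3 -c "
from rig import ctrl
print(ctrl.sign_off())"
```

```text
the job is handed in; nothing more can be done
None
```

I turned the plug clockwise until it went snug, nipped it roughly 9–18° further (worked out from the tool angle and bar position), then let go and handed the job in at about 17 s; the arm never went near the cup, tin or oil bottle, though only the bottle showed in the last picture.

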